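# Square up and lock the mitre gauge

## Robot

A 7-joint arm with a two-finger parallel gripper is mounted at the origin on a cart in front of the work surface, level with it; the furniture and walls round the work are solid. World frame = base frame: x ahead of the robot, y to its left, z up, the work surface at z = 0. Lengths are in mm, angles in rad, forces in N, time in s.
With the tool pointing down it reaches from about 425 to 875 mm from the base axis. Payload 4.7 kg.
Tool frame: the origin (TCP) lies between the finger pads; the fingertips stand 19 mm ahead of it and the grasp point (between the pads) is the TCP; z points along the fingers, y is the line along which they close (so a half turn about z gives the same grasp; the last joint's range is limited). The gripper opens to 85 mm and grips with 20 to 120 N. Pads are 22 mm wide; open, the fingers measure 114 mm over their backs; the gripper's body (76 mm by 85 mm) begins 54 mm behind the grasp point. The pads swing forward as they close: fully open they stand 13 mm farther back than shut.
Start: joints at [1.279, 0.321, -0.07, 1.45, 0.023, 1.371, -0.057], TCP at [195.667, -619.869, 250.349] pointing down, gripper open.
Joint ranges: [-2.86, 2.86], [-0.3, 2.09], [-1.38, 1.24], [0.06, 2.45], [-1.56, 4.7], [0.09, 2.05], [-2.69, 2.69]. Speed limits (rad/s): [2.57, 2.57, 3.14, 3.14, 3.14, 3.14, 3.14].

## Interface

Orientations are given as a 3x3 rotation matrix whose columns are the frame's x, y, z axes.
In Python, from station import ctrl gives the robot as it stands.
- The arm moves only by the shell command python3 -m inch 'ROWS' [FORCE]. ROWS is JSON, a list that holds one entry, the list of rows, each a list of 7 numbers: the shift along the tool's x, y, z in m, then the turn, a rotation vector about the tool's x, y, z in rad, then the closure, from -1 (fully open) to 1 (shut). In form: [[[x, y, z, wx, wy, wz, grip], ...]]. A call has exactly 8 rows; each row shifts and turns the commanded pose from where the row before left it, along the tool's axes as they then stand; what a row does not reach is not made up. A row lasts 1/10 s, in which the tool goes at most 50 mm and 8.59 degrees, less where a joint would pass 70% of its speed; a pose out of reach is approached as far as the arm can. A call with a gripper value outside its range is refused whole. The fingers move at their own pace and stop on an object; FORCE is the grip in N (left out, the last holds). Time passes only in rows, so rows that do not move let the fingers close, or fill a call up. It gives the time, the measured TCP pose, the force, the opening and the grip force at its end, in the units of the state.
- ctrl.get_state(): the state, without advancing time (a new reading comes with each control period).
- ctrl.grab_frame(name): name is "scene" or "top"; returns a dict with "frame" (384x512x3 uint8, red, green, blue), "z_map" (384x512 float32, mm along the optical axis (not along the pixel's ray), 0 where there is no reading), "camera_matrix" (3x3 intrinsics, pixels), "world_from_camera" (4x4, takes a point from camera to world coordinates). Camera axes: x right, y up, looking along -z (the intrinsics and any distortion apply to the point x, -y, -z); pixel columns grow to the right and rows downward; lengths in mm; the calibration is good to about 2 mm. A picture is of the moment at which its call begins.
- ctrl.finish_job(): hands the job in; it is judged then, once.
The state is a dict: "time": time; "joint_pos": joint angles; "dq": joint speeds; "joint_torque": joint torques, N m; "tool_pos": TCP position; "tool_rot": TCP orientation; "contact_force": force on the tool from outside, world axes, zero at the start; "wrist_torque": the same for the moment, N m; "opening": finger opening in mm; "gripper_force": force on a finger pad.
Only numpy, scipy, OpenCV 4.12 (cv2) and the standard library are available. Lean on these libraries where they do the work, as an engineer would, in place of code of your own. Each camera call takes 0.05 s, during which the arm holds its last target. There are 200 camera calls.

## Task

The head of the mitre gauge has slipped out of square: lay the engineer's square in the corner on the side where the head has swung in, stock flush against the side of the bar, and slide it up along the bar and press it firmly home, so that its blade lies flush along the head's face and has brought the head square to the bar. Then turn the black T-handle clockwise until the head is locked tight, and leave the square lying there, flush against both bar and head. Leave the other things on the worktop alone.

Things in the scene. Friction and masses are not known exactly. Their poses are not given: they have to be found in the camera images.
- mitre_gauge: Table-saw mitre gauge, fixed; its steel bar (19 mm wide, 8 mm high) lies on the worktop. Origin on the worktop under the head's pivot, on the bar's centre line. x runs along the bar, away from the robot, y to the left; bar from x = -280 to +120 mm. Two steel straps (13 mm high, 70 mm across) hold it down at x = -262 and +104 mm.
- bar_side (a point): Point on the bar's left side, the upright face the stock goes against: gauge frame x = -100, y = +9.5 mm, 4 mm above the worktop. Axes as mitre_gauge. The bar is 8 mm high, so the stock stands 16 mm above it and can be gripped beside it if the fingertips stay more than 8 mm above the worktop.
- head_face (a point): Point on the plane of the head's flat aluminium front face, 20 mm in front of the pivot, at worktop height; turns with the head. y lies along the face (left), x is square to it, pointing away from the robot into the head. Face 230 mm long (115 each side), 45 mm high from 1.5 mm above the worktop, 8 mm thick. Head is square when these axes are parallel to mitre_gauge's.
- face_end (a point): Left end of the face at worktop height (head_face frame y = +115 mm). The head pivots with 0.25 N m friction and stays put; it starts 0.07 to 0.20 rad anticlockwise from above, this end towards the robot: the square goes on this side. 2 N here moves it (up to 10 N with the square rubbing along); once the blade is flush the push rises steeply: 12 to 18 N seats it, over 22 N forces it past square.
- square: Loose steel engineer's square, 0.4 to 0.7 kg, lying flat: dark stock 110 x 30 mm, 24 mm high; bright blade 26 mm wide, 10.5 to 13 mm above the worktop. Origin: centre of the stock's underside. x along the stock to the blade's end (stock x +-55, y +-15 mm), y along the blade (to y = +145 mm). Reference faces: x = +55 and y = -15 mm. In use its axes are parallel to mitre_gauge's.
- square_heel (a point): Outer corner of the square, where the stock's outer face meets the line of the blade's outer edge (square frame x = +55, y = -15 mm), 12 mm above the underside.
- square_tip (a point): Far end of the blade's outer edge (square frame x = +55, y = +145 mm), 12 mm above the underside.
- square_tail (a point): Other end of the stock's outer face (square frame x = -55, y = -15 mm), 12 mm above the underside.
- lock_grip (a point): Centre of the black T-handle's crossbar, on the lock's vertical axis, 60 mm behind the pivot over the bar, 62.5 mm above the worktop. The crossbar is 62 x 13 mm, 17 mm high (top at 71 mm), its long way along this point's x axis; grip it across the 13 mm. Below it lies the head's flat half-moon table, 14 mm high, 88 mm radius.
- gauge_lock (a joint): T-handle turn, rad: 0 = loose, grows clockwise seen from above, 1.30 = tight against its stop; starts at 0 to 0.25. At 0 the crossbar stands 0.65 rad anticlockwise of the bar, at 1.30 0.65 rad clockwise of it. Friction about 0.15 N m; turning it clamps the head, which then resists about four times the push; it stays where it is left.
- pencil: Red pencil, 183 x 15 x 7 mm, lying; bystander, loose. Origin at the centre of its underside.
- gauge_block_long: Brass block 20 x 60 x 12 mm; bystander, loose. Origin at the centre of its underside.
- gauge_block_short: Brass block 20 x 50 x 20 mm; bystander, loose. Origin at the centre of its underside.
- wood_cube: Wood offcut 48 x 55 x 44 mm; bystander, loose. Origin at the centre of its underside.
- push_pad: Orange push block with handle, 75 x 200 x 94 mm; bystander, loose. Origin at the centre of its underside.
Things that resemble listed ones, but are neither listed nor needed, are in the scene too. There is more than one size of the square; the job needs the largest.

How it is judged:
By the outcome, as a careful person would: the job done as asked, in the order asked, and still so for the second after the job is handed in, with the robot touching nothing.
It also fails if it takes over 72 s, if anything falls off the work surface, if the arm or the gripper's body presses on something with over 40 N, if the wrist force passes 120 N, or if a joint passes its speed limit or range.

## Working session

There is one attempt and no reset: what is moved stays moved. The work goes in short steps, Python scripts to look and compute and a shell command to move; the robot and the scene stay as the last step left them, time stands still between calls to the robot, and variables do not carry over. Pictures are saved under pics/ and viewed, at most 10 in all, crops included, and the job is handed in when it is done.

```bash
mkdir -p pics; ls; python3 - <<'E'
from station import ctrl
import cv2,numpy as np
s=ctrl.get_state();print({k:np.round(v,3).tolist() for k,v in s.items()})
for n in("scene","top"):
    f=ctrl.grab_frame(n);np.savez(f"{n}0.npz",**f)
    cv2.imwrite(f"pics/{n}0.png",cv2.resize(f["frame"][...,::-1],(800,600),interpolation=cv2.INTER_CUBIC))
    print(n,f["camera_matrix"].round(1).tolist(),f["world_from_camera"].round(3).tolist(),[k for k in f])
E
```

```text
pics
{'time': 0.0, 'joint_pos': [1.279, 0.322, -0.07, 1.452, 0.023, 1.371, -0.057], 'dq': [0.001, -0.0, -0.001, 0.001, -0.0, 0.001, 0.0], 'joint_torque': [-0.001, -49.358, -0.382, -31.434, 0.013, 0.012, -0.0], 'tool_pos': [195.475, -619.378, 249.206], 'tool_rot': [[0.954, 0.301, -0.001], [0.301, -0.954, 0.002], [-0.0, -0.002, -1.0]], 'contact_force': [-0.988, -0.293, -0.227], 'wrist_torque': [-0.007, -0.0, -0.087], 'gripper_force': 0.0, 'opening': 85.395}
scene [[369.4, 0.0, 254.7], [0.0, 369.4, 187.6], [0.0, 0.0, 1.0]] [[-0.874, 0.249, -0.418, 45.076], [-0.486, -0.453, 0.747, 1117.219], [-0.003, 0.856, 0.517, 656.643], [0.0, 0.0, 0.0, 1.0]] ['frame', 'z_map', 'camera_matrix', 'world_from_camera']
top [[455.0, 0.0, 256.5], [0.0, 455.0, 190.6], [0.0, 0.0, 1.0]] [[0.002, 0.983, -0.185, 271.209], [-1.0, 0.003, 0.003, 239.085], [0.004, 0.185, 0.983, 1373.948], [0.0, 0.0, 0.0, 1.0]] ['frame', 'z_map', 'camera_matrix', 'world_from_camera']
```

View pics/top0.png

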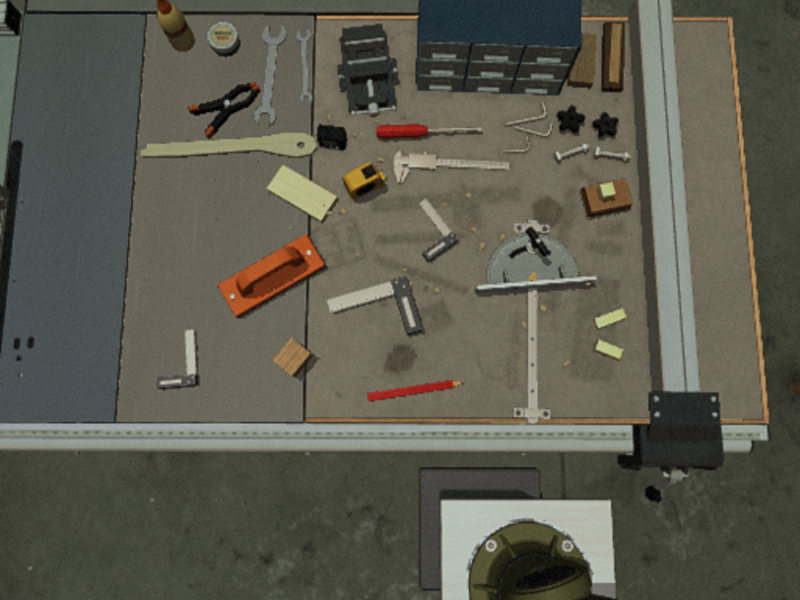

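View pics/scene0.png

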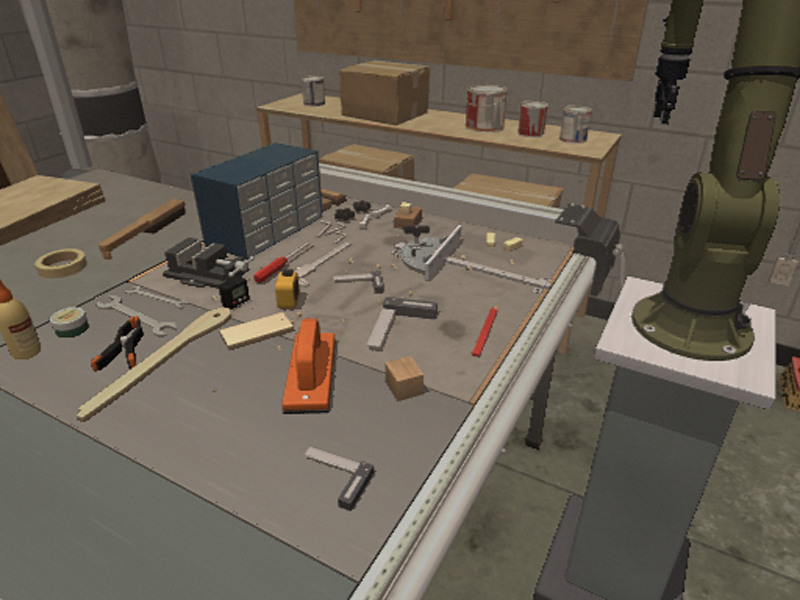

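The top view (800x600 display) has three squares: A (405,300), large; B (438,232), small; C (182,362), small. A fits because its stock and blade are clearly the longest. The gauge pivots near (533,285), its left face end (478,288) has swung towards the robot, and the handle is at (537,242). I'll confirm A in an enlarged crop and measure it.

```bash
cat > h.py <<'E'
import numpy as np,cv2
def load(n): return dict(np.load(n))
def px2w(f,uv,z):
    K=f["camera_matrix"];T=f["world_from_camera"];uv=np.atleast_2d(np.asarray(uv,float))
    d=np.c_[(uv[:,0]-K[0,2])/K[0,0],-(uv[:,1]-K[1,2])/K[1,1],-np.ones(len(uv))]@T[:3,:3].T
    o=T[:3,3];t=(z-o[2])/d[:,2];return (o+d*t[:,None])[:,:2]
def w2px(f,P):
    K=f["camera_matrix"];T=f["world_from_camera"];P=np.atleast_2d(np.asarray(P,float))
    c=(P-T[:3,3])@T[:3,:3];return np.c_[K[0,0]*c[:,0]/-c[:,2]+K[0,2],K[1,1]*-c[:,1]/-c[:,2]+K[1,2]]
E
python3 - <<'E'
from h import *
f=load("top0.npz");im=f["frame"][...,::-1]
# crop cols 200-400, rows 130-280 enlarged x4
c=cv2.resize(im[132:276,204:392],None,fx=4.2,fy=4.2,interpolation=cv2.INTER_NEAREST)
cv2.imwrite("pics/crop1.png",c)
for n,(z) in dict(sq=24).items(): pass
# rough squares lengths
for n,p,q,r in (("A",(403,332),(392,280),(328,305)),("B",(425,255),(455,238),(422,202)),("C",(160,382),(196,380),(190,332))):
    w=px2w(f,np.array([p,q,r])*.64,15);print(n,w.round(0).tolist(),np.linalg.norm(w[0]-w[1]).round(),np.linalg.norm(w[2]-w[1]).round())
# depth height check
Z=f["z_map"];print(Z[192,259],Z[180:186,340:346].round(0).tolist())
E
```

```text
A [[460.0, 230.0], [562.0, 252.0], [512.0, 376.0]] 105.0 134.0
B [[613.0, 187.0], [647.0, 127.0], [721.0, 192.0]] 69.0 99.0
C [[363.0, 692.0], [367.0, 623.0], [459.0, 640.0]] 68.0 93.0
1373.6577 [[1355.0, 1360.0, 1362.0, 1360.0, 1359.0, 1361.0], [1359.0, 1357.0, 1358.0, 1358.0, 1358.0, 1361.0], [1360.0, 1359.0, 1365.0, 1365.0, 1361.0, 1370.0], [1373.0, 1377.0, 1378.0, 1381.0, 1385.0, 1382.0], [1393.0, 1391.0, 1396.0, 1398.0, 1403.0, 1406.0], [1391.0, 1396.0, 1393.0, 1393.0, 1405.0, 1400.0]]
```

View pics/crop1.png

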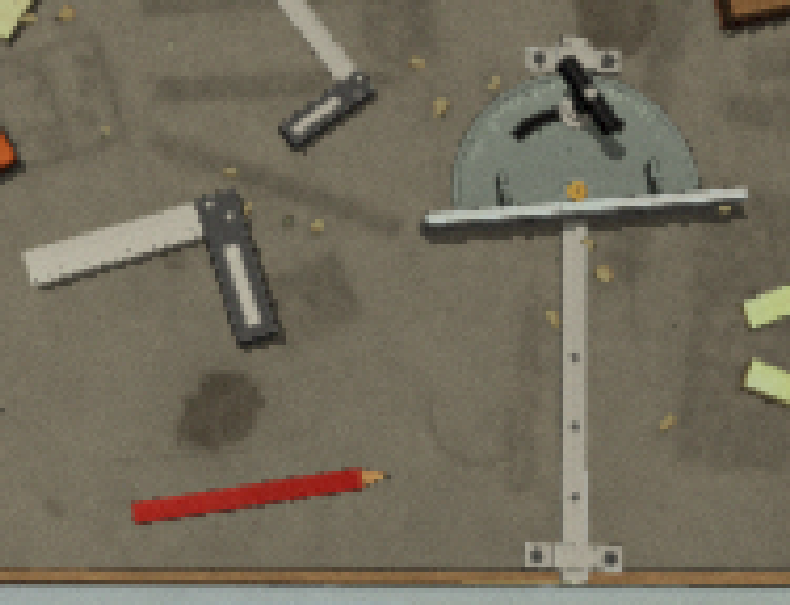

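The crop confirms A at crop px (240,270) as the largest square: heel near (238,195), blade to the left (25,270), stock towards the robot (260,340). It is already roughly in its working orientation. The bar runs from (575,225) to (575,580), the face top from (425,220) to (747,193), and the handle from (565,65) to (615,130).

```bash
cat >> h.py <<'E'
def pca(m,f,z):
    v,u=np.nonzero(m);w=px2w(f,np.c_[u,v],z);c=w.mean(0);e,V=np.linalg.eigh(np.cov((w-c).T));d=V[:,1]
    p=(w-c)@d;q=(w-c)@V[:,0];return c,d,np.ptp(p),np.ptp(q),len(u)
def roi(m,x0,y0,x1,y1):
    o=np.zeros_like(m);o[y0:y1,x0:x1]=m[y0:y1,x0:x1];return o
def big(m):
    n,l,s,_=cv2.connectedComponentsWithStats(m.astype(np.uint8));return l==1+s[1:,4].argmax()
def show(n,r): print(n,"c",r[0].round(1),"dir",r[1].round(4),"ang",round(float(np.arctan(r[1][1]/r[1][0])),4),"len",round(r[2],1),round(r[3],1),r[4])
E
cat > meas.py <<'E'
from h import *
f=load("top0.npz");im=f["frame"].astype(int);g=im.mean(2)
r=lambda a:[int(204+a[0]/4.2),int(132+a[1]/4.2),int(204+a[2]/4.2),int(132+a[3]/4.2)]
print("bg",np.median(g[200:240,300:330]),"bar",g[220,338:345].round().tolist(),"stock",g[205,255:275].round().tolist())
print("face col",g[170:190,320].round().tolist())
sat=im.max(2)-im.min(2)
show("bar",pca(big(roi(g>135,*r((550,260,605,535)))),f,8))
m=big(roi(g>135,*r((415,180,760,235))));show("face",pca(m,f,46.5))
show("blade",pca(big(roi(g>135,*r((10,190,200,300)))),f,13))
st=big(roi(g<85,*r((190,180,290,350))));st=cv2.morphologyEx(st.astype(np.uint8),cv2.MORPH_CLOSE,np.ones((7,7)))
show("stock",pca(st,f,24))
show("slot",pca(big(roi(g>135,*r((215,235,270,335)))),f,24))
show("handle",pca(big(roi(g<45,*r((555,50,630,140)))),f,71))
E
python3 meas.py
python3 - <<'E'
from h import *
f=load("top0.npz");im=f["frame"]
g=im.astype(int).mean(2)
print(g[176:216,250:274].astype(int).tolist().__str__().replace("], [","\n"))
E
```

```text
bg 104.33333333333333 bar [156.0, 157.0, 156.0, 155.0, 156.0, 130.0, 101.0] stock [102.0, 97.0, 82.0, 75.0, 73.0, 78.0, 127.0, 169.0, 172.0, 163.0, 87.0, 65.0, 73.0, 54.0, 56.0, 83.0, 91.0, 94.0, 102.0, 99.0]
face col [120.0, 116.0, 118.0, 119.0, 122.0, 117.0, 118.0, 116.0, 117.0, 115.0, 115.0, 145.0, 182.0, 190.0, 83.0, 49.0, 55.0, 53.0, 59.0, 100.0]
bar c [420.3 -17.9] dir [-0.9997  0.0254] ang -0.0254 len 197.0 16.4 337
face c [552.9 -22.1] dir [-0.0847  0.9964] ang -1.486 len 228.3 7.8 191
blade c [530.4 315.8] dir [-0.2849  0.9586] ang -1.2819 len 129.1 25.7 349
stock c [509.3 222.9] dir [-0.9493 -0.3142] ang 0.3196 len 119.6 47.9 468
slot c [497.8 220.1] dir [-0.9587 -0.2845] ang 0.2885 len 57.7 8.9 57
handle c [624.1 -22.8] dir [-0.8418 -0.5397] ang 0.5701 len 61.0 20.0 96
[[112, 115, 107, 109, 104, 101, 108, 103, 99, 89, 97, 99, 94, 89, 95, 93, 95, 86, 87, 87, 83, 87, 87, 83
111, 105, 103, 106, 103, 76, 86, 92, 78, 75, 97, 103, 99, 92, 99, 94, 101, 96, 91, 89, 82, 85, 85, 85
103, 103, 73, 93, 95, 71, 71, 71, 68, 66, 65, 98, 99, 96, 96, 97, 95, 93, 95, 96, 88, 90, 88, 89
85, 8
[... 3186 characters left out ...]
1, 106, 95, 54, 66, 68, 89, 124, 97, 86, 72, 65, 70, 69, 54, 90, 98, 93
107, 105, 104, 106, 101, 100, 104, 106, 102, 58, 66, 68, 75, 75, 70, 70, 67, 70, 70, 75, 58, 66, 88, 96
107, 106, 107, 106, 102, 102, 104, 107, 100, 66, 70, 72, 73, 73, 68, 69, 70, 51, 31, 36, 58, 63, 94, 93
104, 100, 103, 101, 102, 99, 105, 106, 101, 94, 55, 69, 73, 69, 43, 32, 31, 37, 35, 49, 54, 55, 93, 90
99, 104, 104, 105, 99, 100, 101, 101, 104, 101, 52, 33, 31, 26, 39, 36, 47, 51, 58, 61, 62, 59, 87, 90
105, 102, 102, 101, 99, 103, 103, 103, 100, 101, 72, 43, 41, 49, 58, 56, 57, 67, 101, 97, 94, 91, 94, 89
101, 102, 105, 102, 103, 98, 102, 101, 103, 101, 98, 92, 64, 68, 97, 102, 96, 95, 101, 104, 100, 96, 95, 99]]
```

```bash
python3 -m inch '[[[0.041,-0.028,0,0,0,0,-1],[0.041,-0.028,0,0,0,0,-1],[0.041,-0.028,0,0,0,0,-1],[0.041,-0.028,0,0,0,0,-1],[0.041,-0.028,0,0,0,0,-1],[0.041,-0.028,0,0,0,0,-1],[0.041,-0.028,0,0,0,0,-1],[0.041,-0.028,0,0,0,0,-1]]]'
cat >> h.py <<'E'
def go(P,ang):
    "shift along tool axes (m) and turn about tool z to reach P (mm) with tool x at world angle ang"
    from station import ctrl
    s=ctrl.get_state();p=np.array(s["tool_pos"]);R=np.array(s["tool_rot"])
    a=np.arctan2(R[1,0],R[0,0]);t=-(ang-a)
    print("t",round(s["time"],2),"pos",p.round(1),"ang",round(a,4),"tilt",R[:2,2].round(4),"F",np.round(s["contact_force"],1),"open",round(s["opening"],1),"grip",round(s["gripper_force"],1))
    print("shift",(R.T@(np.array(P)-p)/1000).round(4),"turn wz",round(t,4))
E
python3 -c "
from h import *
go((513,226.5,110),.288)"
```

```text
time: 0.9
tool_pos: [441.7, -305.7, 250.1]
tool_rot: [[0.954, 0.301, -0.0], [0.301, -0.954, -0.0], [-0.0, 0.0, -1.0]]
contact_force: [-0.2, -1.1, 0.9]
opening: 85.3
gripper_force: 0.0
t 0.9 pos [ 441.7 -305.7  250.1] ang 0.3056 tilt [-0.0003 -0.0002] F [-0.2 -1.1  0.9] open 85.3 grip 0.0
shift [ 0.2282 -0.4861  0.14  ] turn wz 0.0176
```

```bash
python3 -m inch '[[[0.02,-0.0425,0.006,0,0,0.0022,-1],[0.02,-0.0425,0.006,0,0,0.0022,-1],[0.02,-0.0425,0.006,0,0,0.0022,-1],[0.02,-0.0425,0.006,0,0,0.0022,-1],[0.02,-0.0425,0.006,0,0,0.0022,-1],[0.02,-0.0425,0.006,0,0,0.0022,-1],[0.02,-0.0425,0.006,0,0,0.0022,-1],[0.02,-0.0425,0.006,0,0,0.0022,-1]]]'
python3 -m inch '[[[0.017,-0.0365,0.02,0,0,0,-1],[0.017,-0.0365,0.02,0,0,0,-1],[0.017,-0.0365,0.02,0,0,0,-1],[0.017,-0.0365,0.02,0,0,0,-1],[0,0,0.012,0,0,0,-1],[0,0,0,0,0,0,-1],[0,0,0,0,0,0,-1],[0,0,0,0,0,0,-1]]]'
python3 - <<'E'
from h import *
from station import ctrl
go((513,226.5,29),.288)
for n in ("top","scene"):
    f=ctrl.grab_frame(n);np.savez(n+"1.npz",**f)
f=load("scene1.npz");p=w2px(f,[[513,226.5,24]])[0].astype(int);print(p)
c=f["frame"][p[1]-60:p[1]+60,p[0]-75:p[0]+75,::-1];cv2.imwrite("pics/crop2.png",cv2.resize(c,None,fx=5,fy=5,interpolation=cv2.INTER_CUBIC))
E
```

```text
time: 1.7
tool_pos: [493.8, 66.2, 202.0]
tool_rot: [[0.959, 0.284, 0.0], [0.284, -0.959, -0.001], [-0.0, 0.001, -1.0]]
contact_force: [1.0, -0.1, -0.3]
opening: 85.5
gripper_force: 0.0
time: 2.5
tool_pos: [518.7, 222.2, 111.1]
tool_rot: [[0.959, 0.282, 0.001], [0.282, -0.959, -0.001], [0.001, 0.001, -1.0]]
contact_force: [-0.5, 1.0, -0.2]
opening: 85.5
gripper_force: 0.0
t 2.5 pos [518.7 222.2 111.1] ang 0.2856 tilt [ 0.0014 -0.0008] F [-0.5  1.  -0.2] open 85.5 grip 0.0
shift [-0.0043 -0.0058  0.0821] turn wz -0.0024
[262 194]
```

View pics/crop2.png

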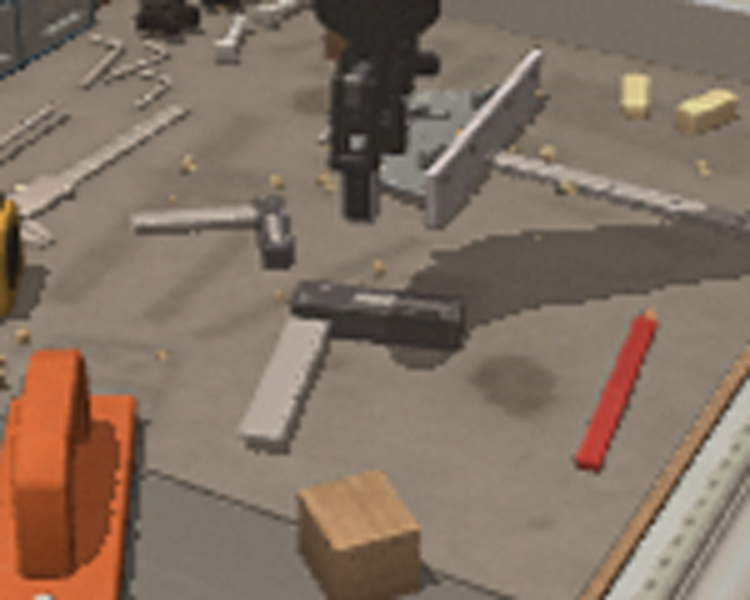

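The crop shows the open gripper (360,200) hovering over the stock; the stock's top centre, about (378,305), agrees with the projected origin at (375,300). I'll descend and grip.

```bash
python3 -m inch '[[[-0.002,-0.003,0.02,0,0,-0.0024,-1],[-0.0023,-0.0028,0.02,0,0,0,-1],[0,0,0.02,0,0,0,-1],[0,0,0.015,0,0,0,-1],[0,0,0.0065,0,0,0,-1],[0,0,0,0,0,0,-1],[0,0,0,0,0,0,0],[0,0,0,0,0,0,1]]]' 40
python3 -m inch '[[[0,0,0,0,0,0,1],[0,0,0,0,0,0,1],[0,0,0,0,0,0,1],[0,0,0,0,0,0,1],[0,0,0,0,0,0,1],[0,0,0,0,0,0,1],[0,0,0,0,0,0,1],[0,0,0,0,0,0,1]]]' 100
python3 -c "
from h import *
go((513,226.5,29),.288)"
```

```text
time: 3.4
tool_pos: [512.8, 228.4, 29.8]
tool_rot: [[0.958, 0.286, 0.002], [0.286, -0.958, 0.0], [0.002, 0.0, -1.0]]
contact_force: [0.3, 0.0, 0.3]
opening: 59.0
gripper_force: 0.0
time: 4.2
tool_pos: [512.8, 227.5, 29.9]
tool_rot: [[0.958, 0.286, 0.001], [0.286, -0.958, -0.001], [0.001, 0.002, -1.0]]
contact_force: [-2.1, -2.1, 6.4]
opening: 27.6
gripper_force: 99.3
t 4.2 pos [512.8 227.5  29.9] ang 0.2901 tilt [ 0.0013 -0.0012] F [-2.1 -2.1  6.4] open 27.6 grip 99.3
shift [-0.0001  0.0011  0.0009] turn wz 0.0021
```

```bash
python3 -m inch '[[[0,0,-0.008,0,0,0,1],[0,0,-0.012,0,0,0,1],[-0.01,0,-0.005,0,0,0.08,1],[-0.015,0,0,0,0,0.08,1],[-0.015,0,0,0,0,0.08,1],[-0.015,0,0,0,0,0.076,1],[-0.008,0,0,0,0,0,1],[0,0,0,0,0,0,1]]]'
python3 - <<'E'
from h import *
go((454,17.7,55),-.0254)
from station import ctrl
f=ctrl.grab_frame("top");np.savez("top2.npz",**f)
f=ctrl.grab_frame("scene");np.savez("scene2.npz",**f)
p=w2px(f,[[450,227,24]])[0].astype(int)
c=f["frame"][p[1]-60:p[1]+60,p[0]-75:p[0]+75,::-1];cv2.imwrite("pics/crop3.png",cv2.resize(c,None,fx=5,fy=5,interpolation=cv2.INTER_CUBIC))
E
```

```text
time: 5.0
tool_pos: [448.7, 219.8, 53.9]
tool_rot: [[1.0, -0.022, -0.0], [-0.022, -1.0, -0.001], [-0.0, 0.001, -1.0]]
contact_force: [0.4, -0.4, -6.9]
opening: 27.4
gripper_force: 99.9
t 5.0 pos [448.7 219.8  53.9] ang -0.0221 tilt [-0.0004 -0.0008] F [ 0.4 -0.4 -6.9] open 27.4 grip 99.9
shift [ 0.0098  0.2019 -0.001 ] turn wz 0.0033
```

View pics/crop3.png

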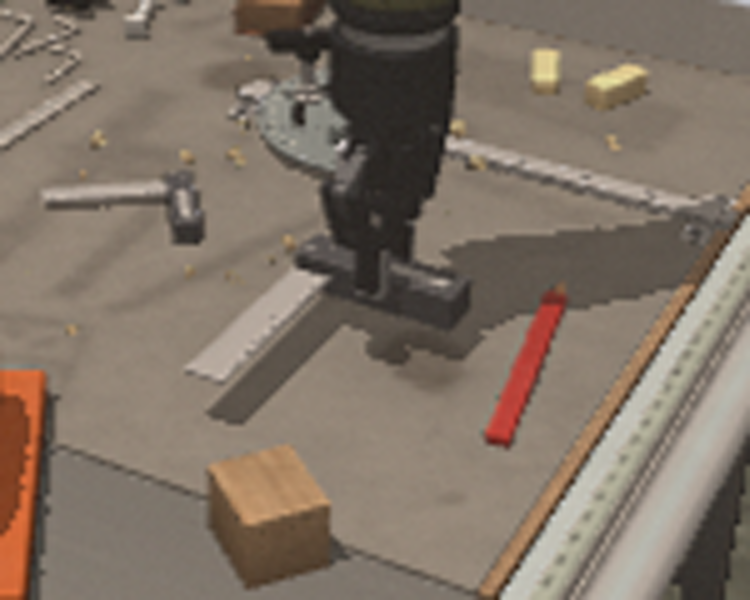

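The square is held level at (380,290), clear of the pencil and the cube. I'll carry it over beside the bar.

```bash
python3 -m inch '[[[0.001,0.02,0,0,0,0.0033,1],[0.001,0.035,0,0,0,0,1],[0.001,0.035,0,0,0,0,1],[0.001,0.035,0,0,0,0,1],[0.001,0.035,0,0,0,0,1],[0.001,0.025,0,0,0,0,1],[0.001,0.015,0,0,0,0,1],[0,0,0,0,0,0,1]]]'
python3 - <<'E'
from h import *
go((454,17.7,55),-.0254)
from station import ctrl
f=ctrl.grab_frame("top");np.savez("top3.npz",**f)
g=f["frame"].astype(int).mean(2)
p=w2px(f,[[460,50,30]])[0].astype(int)
c=f["frame"][p[1]-60:p[1]+60,p[0]-75:p[0]+75,::-1];cv2.imwrite("pics/crop4.png",cv2.resize(c,None,fx=5,fy=5,interpolation=cv2.INTER_CUBIC))
# blade in hand
q=w2px(f,[[500,100,38]])[0].astype(int);print(q,p)
show("blade",pca(big(roi(g>135,q[0]-35,q[1]-15,q[0]+25,q[1]+18)),f,38))
E
```

```text
time: 5.9
tool_pos: [452.2, 16.5, 54.0]
tool_rot: [[0.999, -0.033, 0.001], [-0.033, -0.999, -0.001], [0.001, 0.001, -1.0]]
contact_force: [-0.0, -1.1, -5.8]
opening: 27.1
gripper_force: 100.1
t 5.9 pos [452.2  16.5  54. ] ang -0.0327 tilt [ 0.0007 -0.001 ] F [-0.  -1.1 -5.8] open 27.1 grip 100.1
shift [ 0.0018 -0.0012 -0.001 ] turn wz -0.0073
[301 198] [318 211]
blade c [496.6  95.9] dir [0.0336 0.9994] ang 1.5372 len 125.5 26.3 368
```

View pics/crop4.png

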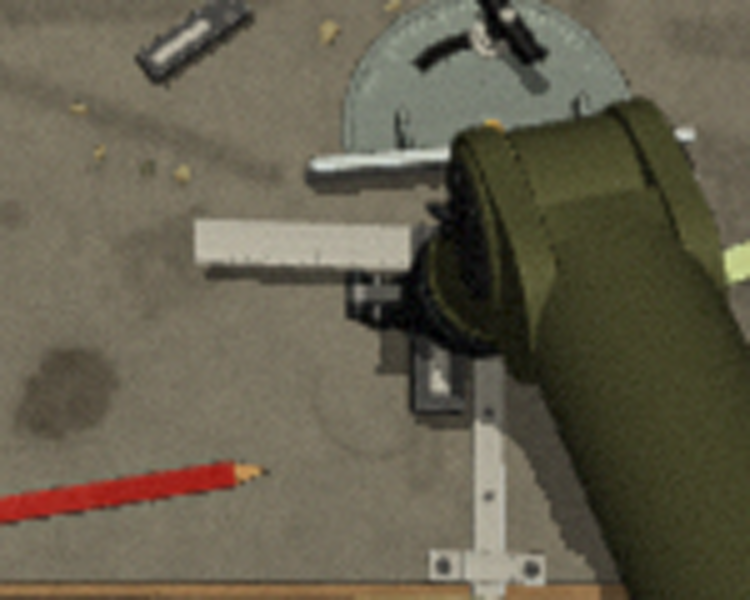

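The top view shows the square held parallel to the bar: blade at (195–415,245), stock (440,380) just left of the bar (487,400), and the head face end at (310,165) clear of the blade. I'll lower it now.

```bash
python3 -m inch '[[[0,0,0.008,0,0,-0.0075,1],[0,0,0.008,0,0,0,1],[0,0,0.005,0,0,0,1],[0,0,0.002,0,0,0,1],[0,0,0.001,0,0,0,1],[0,0,0,0,0,0,1],[0,0,0,0,0,0,1],[0,0,0,0,0,0,1]]]'
python3 -c "
from h import *
go((454,5.8,29.9),-.0254)"
```

```text
time: 6.75
tool_pos: [451.7, 19.5, 29.9]
tool_rot: [[1.0, -0.021, 0.001], [-0.021, -1.0, -0.0], [0.001, -0.0, -1.0]]
contact_force: [-0.1, 0.7, -5.0]
opening: 27.1
gripper_force: 100.2
t 6.75 pos [451.7  19.5  29.9] ang -0.0211 tilt [ 0.0011 -0.    ] F [-0.1  0.7 -5. ] open 27.1 grip 100.2
shift [0.0026 0.0136 0.    ] turn wz 0.0043
```

```bash
python3 -m inch '[[[0,0.003,0,0,0,0.0015,1],[0,0.003,0,0,0,0,1],[0,0.002,0,0,0,0,1],[0,0.001,0,0,0,0,1],[0,0,0,0,0,0,1],[0,0,0,0,0,0,1],[0,0,0,0,0,0,1],[0,0,0,0,0,0,1]]]'
python3 -c "
from h import *
for i in range(2): go((454,5.8,29.9),-.0254)"
```

```text
time: 7.55
tool_pos: [451.2, 10.1, 29.9]
tool_rot: [[1.0, -0.023, 0.0], [-0.023, -1.0, -0.001], [0.0, 0.001, -1.0]]
contact_force: [-0.2, -0.8, -2.7]
opening: 26.9
gripper_force: 100.4
t 7.55 pos [451.2  10.1  29.9] ang -0.0229 tilt [ 0.0003 -0.0006] F [-0.2 -0.8 -2.7] open 26.9 grip 100.4
shift [ 0.0029  0.0042 -0.    ] turn wz 0.0025
t 7.55 pos [451.2  10.1  29.9] ang -0.0229 tilt [ 0.0003 -0.0006] F [-0.2 -0.8 -2.7] open 26.9 grip 100.4
shift [ 0.0029  0.0042 -0.    ] turn wz 0.0025
```

```bash
python3 -m inch '[[[0,0.001,0,0,0,0.0015,1],[0,0.001,0,0,0,0,1],[0,0.001,0,0,0,0,1],[0,0.001,0,0,0,0,1],[0,0,0,0,0,0,1],[0,0,0,0,0,0,1],[0,0,0,0,0,0,1],[0,0,0,0,0,0,1]]]'
python3 -c "
from h import *
from station import ctrl
go((454,5.8,29.9),-.0254);print(ctrl.get_state()['wrist_torque'])"
```

```text
time: 8.35
tool_pos: [451.1, 6.6, 29.9]
tool_rot: [[1.0, -0.024, 0.0], [-0.024, -1.0, -0.0], [0.0, 0.0, -1.0]]
contact_force: [0.0, 2.8, 1.3]
opening: 27.1
gripper_force: 100.7
t 8.35 pos [451.1   6.6  29.9] ang -0.0241 tilt [ 0.0003 -0.    ] F [0.  2.8 1.3] open 27.1 grip 100.7
shift [0.0029 0.0007 0.    ] turn wz 0.0013
[ 0.41369343 -0.00415676  0.00897181]
```

```bash
python3 -m inch '[[[0,0.001,0,0,0,0,1],[0,0,0,0,0,0,1],[0,0,0,0,0,0,1],[0,0,0,0,0,0,1],[0,0,0,0,0,0,1],[0,0,0,0,0,0,1],[0,0,0,0,0,0,1],[0,0,0,0,0,0,1]]]'
python3 -c "
from h import *
from station import ctrl
go((454,5.8,29.9),-.0254);print(ctrl.get_state()['wrist_torque'])"
```

```text
time: 9.15
tool_pos: [451.1, 5.7, 29.9]
tool_rot: [[1.0, -0.024, 0.0], [-0.024, -1.0, 0.0], [0.0, -0.0, -1.0]]
contact_force: [0.0, 4.1, 1.7]
opening: 27.0
gripper_force: 100.9
t 9.15 pos [451.1   5.7  29.9] ang -0.024 tilt [0.0002 0.0001] F [0.  4.1 1.7] open 27.0 grip 100.9
shift [ 0.0029 -0.0002 -0.    ] turn wz 0.0014
[ 0.76303804 -0.03076018 -0.0883462 ]
```

```bash
python3 -m inch '[[[0,0.001,0,0,0,0,1],[0,0.001,0,0,0,0,1],[0,0,0,0,0,0,1],[0,0,0,0,0,0,1],[0,0,0,0,0,0,1],[0,0,0,0,0,0,1],[0,0,0,0,0,0,1],[0,0,0,0,0,0,1]]]'
python3 -c "
from h import *
from station import ctrl
go((454,5.8,29.9),-.0254);print(ctrl.get_state()['wrist_torque'])"
```

```text
time: 9.95
tool_pos: [451.1, 5.4, 29.9]
tool_rot: [[1.0, -0.024, 0.0], [-0.024, -1.0, 0.003], [0.0, -0.003, -1.0]]
contact_force: [0.3, 8.6, 2.4]
opening: 27.5
gripper_force: 101.0
t 9.95 pos [451.1   5.4  29.9] ang -0.0242 tilt [0.0005 0.0025] F [0.3 8.6 2.4] open 27.5 grip 101.0
shift [ 0.0029 -0.0005  0.    ] turn wz 0.0012
[ 1.73283014 -0.03885259 -0.30878809]
```

```bash
python3 -m inch '[[[0,0,0,0,0,0.004,1],[0,0,0,0,0,0,1],[0,0,0,0,0,0,1],[0,0,0,0,0,0,1],[0,0,0,0,0,0,1],[0,0,0,0,0,0,1],[0,0,0,0,0,0,1],[0,0,0,0,0,0,1]]]'
python3 -c "
from h import *
from station import ctrl
go((454,5.8,29.9),-.0254);print(ctrl.get_state()['wrist_torque'])"
```

```text
time: 10.75
tool_pos: [451.1, 5.3, 29.9]
tool_rot: [[1.0, -0.028, 0.001], [-0.028, -1.0, 0.002], [0.001, -0.002, -1.0]]
contact_force: [0.1, 8.7, 0.6]
opening: 27.4
gripper_force: 101.0
t 10.75 pos [451.1   5.3  29.9] ang -0.028 tilt [0.0006 0.0023] F [0.1 8.7 0.6] open 27.4 grip 101.0
shift [ 0.0029 -0.0006  0.    ] turn wz -0.0026
[ 1.67872935 -0.0772618  -0.15621764]
```

```bash
python3 -m inch '[[[0,0,0,0,0,0.004,1],[0,0,0,0,0,0,1],[0,0,0,0,0,0,1],[0,0,0,0,0,0,1],[0,0,0,0,0,0,1],[0,0,0,0,0,0,1],[0,0,0,0,0,0,1],[0,0,0,0,0,0,1]]]'
python3 - <<'E'
from h import *
from station import ctrl
go((454,5.8,29.9),-.0254);print(ctrl.get_state()['wrist_torque'])
f=ctrl.grab_frame("top");np.savez("top4.npz",**f);g=f["frame"].astype(int).mean(2)
q=w2px(f,[[500,85,13]])[0].astype(int)
show("blade",pca(big(roi(g>135,q[0]-35,q[1]-12,q[0]+25,q[1]+14)),f,13))
E
```

```text
time: 11.55
tool_pos: [451.2, 5.3, 29.9]
tool_rot: [[1.0, -0.031, 0.001], [-0.031, -1.0, 0.002], [0.001, -0.002, -1.0]]
contact_force: [0.2, 8.0, 1.6]
opening: 27.1
gripper_force: 100.9
t 11.55 pos [451.2   5.3  29.9] ang -0.0311 tilt [0.0007 0.0021] F [0.2 8.  1.6] open 27.1 grip 100.9
shift [ 0.0028 -0.0006  0.    ] turn wz -0.0057
[ 1.67472137 -0.01225473  0.02797197]
blade c [495.5  84.2] dir [0.0311 0.9995] ang 1.5397 len 127.6 25.7 352
```

```bash
python3 -m inch '[[[0.005,0,0,0,0,0,1],[0.005,0,0,0,0,0,1],[0.005,0,0,0,0,0,1],[0.005,0,0,0,0,0,1],[0.003,0,0,0,0,0,1],[0,0,0,0,0,0,1],[0,0,0,0,0,0,1],[0,0,0,0,0,0,1]]]'
python3 - <<'E'
from h import *
from station import ctrl
go((494,5.8,29.9),-.0254);print(ctrl.get_state()['wrist_torque'])
E
```

```text
time: 12.4
tool_pos: [469.5, 4.7, 29.8]
tool_rot: [[0.999, -0.031, -0.01], [-0.031, -1.0, 0.001], [-0.01, -0.0, -1.0]]
contact_force: [-14.4, 7.7, 18.8]
opening: 27.4
gripper_force: 103.2
t 12.4 pos [469.5   4.7  29.8] ang -0.0308 tilt [-0.0099  0.0006] F [-14.4   7.7  18.8] open 27.4 grip 103.2
shift [ 0.0244 -0.0018 -0.0003] turn wz -0.0054
[ 1.73186395  2.91496782 -0.02016568]
```

```bash
python3 -m inch '[[[0,0,-0.0007,0,0,0,1],[0,0,-0.0007,0,0,0,1],[0,0,0,0,0,0,1],[0,0,0,0,0,0,1],[0,0,0,0,0,0,1],[0,0,0,0,0,0,1],[0,0,0,0,0,0,1],[0,0,0,0,0,0,1]]]'
python3 - <<'E'
from h import *
from station import ctrl
go((494,5.8,29.9),-.0254);print(ctrl.get_state()['wrist_torque'])
E
```

```text
time: 13.2
tool_pos: [470.2, 4.7, 29.9]
tool_rot: [[0.999, -0.031, -0.008], [-0.031, -1.0, 0.002], [-0.008, -0.002, -1.0]]
contact_force: [-7.0, 8.7, 3.9]
opening: 27.3
gripper_force: 101.1
t 13.2 pos [470.2   4.7  29.9] ang -0.0308 tilt [-0.0077  0.0018] F [-7.   8.7  3.9] open 27.3 grip 101.1
shift [ 0.0238 -0.0018 -0.0002] turn wz -0.0054
[1.70487817 1.3325592  0.03081798]
```

```bash
python3 -m inch '[[[0,-0.001,-0.0005,0,0,0,1],[0.003,0,0,0,0,0,1],[0.003,0,0,0,0,0,1],[0.003,0,0,0,0,0,1],[0,0,0,0,0,0,1],[0,0,0,0,0,0,1],[0,0,0,0,0,0,1],[0,0,0,0,0,0,1]]]'
python3 - <<'E'
from h import *
from station import ctrl
go((494,5.8,29.9),-.0254);print(ctrl.get_state()['wrist_torque'])
E
```

```text
time: 14.0
tool_pos: [480.4, 4.5, 30.2]
tool_rot: [[1.0, -0.031, -0.005], [-0.031, -1.0, 0.001], [-0.005, -0.001, -1.0]]
contact_force: [-1.6, 5.5, -3.6]
opening: 27.2
gripper_force: 100.3
t 14.0 pos [480.4   4.5  30.2] ang -0.0311 tilt [-0.0049  0.0012] F [-1.6  5.5 -3.6] open 27.2 grip 100.3
shift [ 0.0135 -0.0018  0.0002] turn wz -0.0057
[ 1.26870091  0.39015831 -0.00264738]
```

```bash
python3 -m inch '[[[0.002,0,0,0,0,0,1],[0.002,0,0,0,0,0,1],[0.002,0,0,0,0,0,1],[0,0,0,0,0,0,1],[0,0,0,0,0,0,1],[0,0,0,0,0,0,1],[0,0,0,0,0,0,1],[0,0,0,0,0,0,1]]]'
python3 - <<'E'
from h import *
from station import ctrl
go((494,5.8,29.9),-.0254);print(ctrl.get_state()['wrist_torque'])
E
```

```text
time: 14.8
tool_pos: [484.8, 4.3, 30.0]
tool_rot: [[0.999, -0.031, -0.009], [-0.031, -1.0, 0.001], [-0.009, -0.0, -1.0]]
contact_force: [-6.8, 6.3, 0.6]
opening: 27.2
gripper_force: 100.9
t 14.8 pos [484.8   4.3  30. ] ang -0.0311 tilt [-0.0085  0.0007] F [-6.8  6.3  0.6] open 27.2 grip 100.9
shift [ 0.0092 -0.0018 -0.    ] turn wz -0.0057
[1.24082118 1.23200264 0.01989607]
```

```bash
python3 -m inch '[[[0,0,-0.0004,0,0.004,0,1],[0.0005,0,0,0,0.004,0,1],[0.001,0,0,0,0,0,1],[0.001,0,0,0,0,0,1],[0,0,0,0,0,0,1],[0,0,0,0,0,0,1],[0,0,0,0,0,0,1],[0,0,0,0,0,0,1]]]'
python3 - <<'E'
from h import *
from station import ctrl
go((494,5.8,29.9),-.0254);print(ctrl.get_state()['wrist_torque'])
f=ctrl.grab_frame("top");np.savez("top5.npz",**f);g=f["frame"].astype(int).mean(2)
p=w2px(f,[[530,60,30]])[0].astype(int)
c=f["frame"][p[1]-48:p[1]+48,p[0]-60:p[0]+60,::-1];cv2.imwrite("pics/crop5.png",cv2.resize(c,None,fx=6,fy=6,interpolation=cv2.INTER_CUBIC))
E
```

```text
time: 15.6
tool_pos: [486.9, 4.2, 30.0]
tool_rot: [[1.0, -0.031, -0.001], [-0.031, -1.0, 0.001], [-0.001, -0.001, -1.0]]
contact_force: [-6.1, 5.4, -2.0]
opening: 26.8
gripper_force: 100.5
t 15.6 pos [486.9   4.2  30. ] ang -0.031 tilt [-0.0011  0.0007] F [-6.1  5.4 -2. ] open 26.8 grip 100.5
shift [ 0.007  -0.0018  0.    ] turn wz -0.0056
[1.29626386 1.22478531 0.0798237 ]
```

View pics/crop5.png

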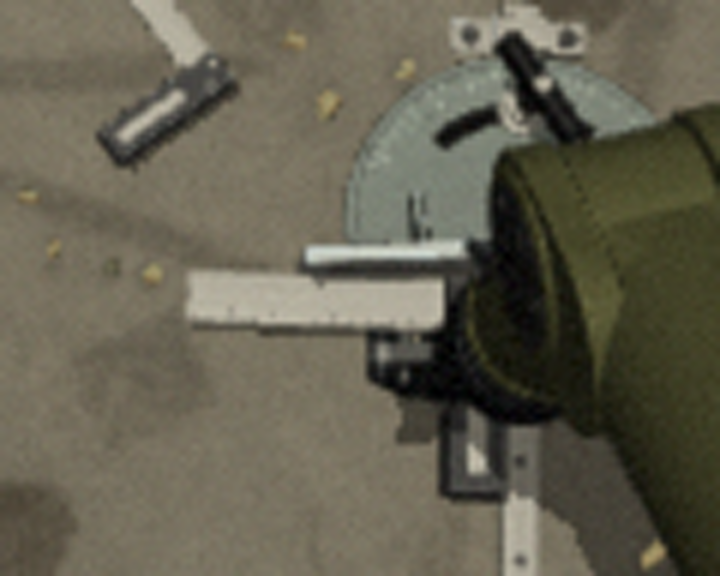

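The blade (190–445,300) is against the head face and has nearly squared it (face top 305–465, 255). I'll measure the angles.

```bash
cat > ang.py <<'E'
from h import *
import sys
f=load(sys.argv[1]);g=f["frame"].astype(int).mean(2)
o=w2px(f,[[530,60,30]])[0].astype(int)-[60,48]
c=lambda a,b,d,e:(o[0]+a//6,o[1]+b//6,o[0]+d//6,o[1]+e//6)
show("face",pca(big(roi(g>138,*c(290,235,440,262))),f,46.5))
show("blade",pca(big(roi(g>135,*c(170,266,440,335))),f,13))
E
python3 ang.py top5.npz; python3 - <<'E'
from h import *
# bar angle from both edges, subpixel, top0
f=load("top0.npz");g=f["frame"].astype(float).mean(2)
rows=np.arange(192,258);P=[]
for s in(0,1):
    w=[]
    for v in rows:
        b=g[v,330:352]; i=np.where(b>130)[0]
        if len(i)<3: continue
        if s==0:
            k=i[0]; u=330+k-(b[k]-130)/(b[k]-b[k-1])
        else:
            k=i[-1]; u=330+k+(b[k]-130)/(b[k]-b[k+1])
        w.append((u,v))
    w=px2w(f,w,8);p=np.polyfit(w[:,0],w[:,1],1);r=w[:,1]-np.polyval(p,w[:,0]);k=abs(r)<1.5;p=np.polyfit(w[k,0],w[k,1],1);print(p,np.polyval(p,[440,490,568]),r.std(),k.sum())
E
```

```text
face c [549.5  56.2] dir [-0.0309  0.9995] ang -1.5399 len 63.0 6.7 50
blade c [530.5  86.2] dir [0.0415 0.9991] ang 1.5293 len 125.3 25.1 318
[-0.03296779  3.80455968] [-10.70126721 -12.34965662 -14.92114412] 0.13057302201236592 66
[ -0.02423474 -16.73669601] [-27.39998285 -28.61171999 -30.50202993] 1.8196482407640422 65
```

```bash
python3 -m inch '[[[0.001,0,0,0,0,0,1],[0.001,0,0,0,0,0,1],[0.001,0,0,0,0.002,0,1],[0.0005,0,0,0,0,0,1],[0,0,0,0,0,0,1],[0,0,0,0,0,0,1],[0,0,0,0,0,0,1],[0,0,0,0,0,0,1]]]'
python3 - <<'E'
from h import *
from station import ctrl
go((494,5.8,29.9),-.0305);print(ctrl.get_state()['wrist_torque'])
E
```

```text
time: 16.45
tool_pos: [490.3, 4.1, 30.0]
tool_rot: [[1.0, -0.031, 0.001], [-0.031, -1.0, 0.001], [0.001, -0.001, -1.0]]
contact_force: [-6.0, 6.4, -3.0]
opening: 27.2
gripper_force: 100.5
t 16.45 pos [490.3   4.1  30. ] ang -0.031 tilt [0.0006 0.0006] F [-6.   6.4 -3. ] open 27.2 grip 100.5
shift [ 0.0036 -0.0018  0.0001] turn wz -0.0005
[1.22592697 1.32407471 0.07982255]
```

```bash
python3 -m inch '[[[0.001,0,0,0,0,0,1],[0.001,0,0,0,0,0,1],[0,0,0,0,0,0,1],[0,0,0,0,0,0,1],[0,0,0,0,0,0,1],[0,0,0,0,0,0,1],[0,0,0,0,0,0,1],[0,0,0,0,0,0,1]]]'
python3 - <<'E'
from h import *
from station import ctrl
go((494,5.8,29.9),-.0305);print(ctrl.get_state()['wrist_torque'])
E
```

```text
time: 17.25
tool_pos: [492.5, 4.1, 29.9]
tool_rot: [[1.0, -0.031, 0.001], [-0.031, -1.0, 0.001], [0.001, -0.001, -1.0]]
contact_force: [-5.1, 6.6, -2.7]
opening: 27.5
gripper_force: 100.4
t 17.25 pos [492.5   4.1  29.9] ang -0.031 tilt [0.0009 0.0006] F [-5.1  6.6 -2.7] open 27.5 grip 100.4
shift [ 0.0015 -0.0018  0.    ] turn wz -0.0005
[1.2619315  1.14190082 0.03201245]
```

```bash
python3 -m inch '[[[0.001,0,0,0,0,0,1],[0.001,0,0,0,0,0,1],[0,0,0,0,0,0,1],[0,0,0,0,0,0,1],[0,0,0,0,0,0,1],[0,0,0,0,0,0,1],[0,0,0,0,0,0,1],[0,0,0,0,0,0,1]]]'
python3 - <<'E'
from h import *
from station import ctrl
go((494,5.8,29.9),-.0305);print(ctrl.get_state()['wrist_torque'])
f=ctrl.grab_frame("top");np.savez("top6.npz",**f)
E
python3 ang.py top6.npz
```

```text
time: 18.05
tool_pos: [494.4, 4.0, 30.0]
tool_rot: [[1.0, -0.031, 0.001], [-0.031, -1.0, 0.001], [0.001, -0.001, -1.0]]
contact_force: [-5.0, 6.0, -2.4]
opening: 27.3
gripper_force: 100.4
t 18.05 pos [494.4   4.   30. ] ang -0.031 tilt [0.0009 0.0006] F [-5.   6.  -2.4] open 27.3 grip 100.4
shift [-0.0005 -0.0018  0.0001] turn wz -0.0005
[1.21401262 1.16398339 0.05903194]
face c [554.4  55.5] dir [0.0295 0.9996] ang 1.5413 len 62.7 6.7 51
blade c [537.1  84.9] dir [0.034  0.9994] ang 1.5368 len 125.3 22.1 295
```

```bash
python3 -m inch '[[[0.001,0,0,0,0,0,1],[0,0,0,0,0,0,1],[0,0,0,0,0,0,1],[0,0,0,0,0,0,1],[0,0,0,0,0,0,1],[0,0,0,0,0,0,1],[0,0,0,0,0,0,1],[0,0,0,0,0,0,1]]]'
python3 - <<'E'
from h import *
from station import ctrl
go((494,5.8,29.9),-.0305);print(ctrl.get_state()['wrist_torque'])
E
```

```text
time: 18.9
tool_pos: [495.4, 4.0, 29.9]
tool_rot: [[1.0, -0.031, 0.001], [-0.031, -1.0, 0.001], [0.001, -0.001, -1.0]]
contact_force: [-4.4, 6.8, -2.8]
opening: 27.4
gripper_force: 100.4
t 18.9 pos [495.4   4.   29.9] ang -0.031 tilt [0.0008 0.0006] F [-4.4  6.8 -2.8] open 27.4 grip 100.4
shift [-0.0014 -0.0018  0.    ] turn wz -0.0005
[1.29979775 1.21259693 0.03160125]
```

```bash
python3 -m inch '[[[0.0007,0,0,0,0,0,1],[0,0,0,0,0,0,1],[0,0,0,0,0,0,1],[0,0,0,0,0,0,1],[0,0,0,0,0,0,1],[0,0,0,0,0,0,1],[0,0,0,0,0,0,1],[0,0,0,0,0,0,1]]]'
python3 - <<'E'
from h import *
from station import ctrl
go((494,5.8,29.9),-.0305);print(ctrl.get_state()['wrist_torque'])
f=ctrl.grab_frame("top");np.savez("top7.npz",**f)
E
python3 ang.py top7.npz
```

```text
time: 19.7
tool_pos: [495.6, 4.0, 29.9]
tool_rot: [[1.0, -0.031, -0.0], [-0.031, -1.0, 0.0], [-0.0, -0.0, -1.0]]
contact_force: [-7.0, 5.0, -1.0]
opening: 27.0
gripper_force: 100.6
t 19.7 pos [495.6   4.   29.9] ang -0.031 tilt [-0.0004  0.0005] F [-7.  5. -1.] open 27.0 grip 100.6
shift [-0.0016 -0.0018  0.    ] turn wz -0.0005
[1.25493235 1.51554725 0.07106384]
face c [555.   58.5] dir [-0.0032  1.    ] ang -1.5676 len 62.8 3.1 44
blade c [538.   85.3] dir [0.0271 0.9996] ang 1.5437 len 125.2 21.6 284
```

```bash
python3 -m inch '[[[0.0005,0.0002,0,0,0,0,1],[0.0005,0,0,0,0.001,0,1],[0,0,0,0,0,0,1],[0,0,0,0,0,0,1],[0,0,0,0,0,0,1],[0,0,0,0,0,0,1],[0,0,0,0,0,0,1],[0,0,0,0,0,0,1]]]'
python3 - <<'E'
from h import *
from station import ctrl
go((494,5.8,29.9),-.0305);print(ctrl.get_state()['wrist_torque'])
E
```

```text
time: 20.55
tool_pos: [495.6, 3.9, 29.9]
tool_rot: [[1.0, -0.031, -0.002], [-0.031, -1.0, 0.0], [-0.002, -0.0, -1.0]]
contact_force: [-9.4, 6.4, 2.3]
opening: 27.2
gripper_force: 101.1
t 20.55 pos [495.6   3.9  29.9] ang -0.031 tilt [-0.0016  0.0003] F [-9.4  6.4  2.3] open 27.2 grip 101.1
shift [-0.0017 -0.0018  0.    ] turn wz -0.0005
[1.41028899 2.11366062 0.00839185]
```

```bash
python3 -m inch '[[[0.0008,0.0001,-0.0002,0,0.001,0,1],[0.0008,0,0,0,0.001,0,1],[0,0,0,0,0,0,1],[0,0,0,0,0,0,1],[0,0,0,0,0,0,1],[0,0,0,0,0,0,1],[0,0,0,0,0,0,1],[0,0,0,0,0,0,1]]]'
python3 - <<'E'
from h import *
from station import ctrl
go((494,5.8,29.9),-.0305);print(ctrl.get_state()['wrist_torque'])
E
```

```text
time: 21.35
tool_pos: [495.6, 3.9, 29.9]
tool_rot: [[1.0, -0.031, -0.003], [-0.031, -1.0, 0.0], [-0.003, 0.0, -1.0]]
contact_force: [-13.9, 6.0, 6.0]
opening: 27.5
gripper_force: 101.5
t 21.35 pos [495.6   3.9  29.9] ang -0.0309 tilt [-0.003   0.0001] F [-13.9   6.    6. ] open 27.5 grip 101.5
shift [-0.0017 -0.0018 -0.    ] turn wz -0.0004
[1.4358516  2.91338598 0.01917163]
```

```bash
python3 -m inch '[[[0.0007,0,-0.0003,0,0.001,0,1],[0,0,0,0,0,0,1],[0,0,0,0,0,0,1],[0,0,0,0,0,0,1],[0,0,0,0,0,0,1],[0,0,0,0,0,0,1],[0,0,0,0,0,0,1],[0,0,0,0,0,0,1]]]'
python3 - <<'E'
from h import *
from station import ctrl
go((494,5.8,29.9),-.0305);print(ctrl.get_state()['wrist_torque'])
f=ctrl.grab_frame("top");np.savez("top8.npz",**f)
E
python3 ang.py top8.npz
```

```text
time: 22.15
tool_pos: [495.6, 3.9, 29.9]
tool_rot: [[1.0, -0.031, -0.003], [-0.031, -1.0, 0.0], [-0.003, 0.0, -1.0]]
contact_force: [-15.4, 6.3, 5.3]
opening: 27.4
gripper_force: 101.4
t 22.15 pos [495.6   3.9  29.9] ang -0.0309 tilt [-0.0034  0.    ] F [-15.4   6.3   5.3] open 27.4 grip 101.4
shift [-0.0017 -0.0018  0.    ] turn wz -0.0004
[1.49295378 3.17694023 0.04952994]
face c [555.   58.5] dir [-0.0032  1.    ] ang -1.5676 len 62.8 3.1 44
blade c [538.   85.5] dir [0.0255 0.9997] ang 1.5453 len 125.2 21.6 283
```

Seated at about 15 N and flush. I'll ease the load off, then release.

```bash
python3 -m inch '[[[-0.001,-0.0005,0,0,-0.002,0,1],[-0.001,-0.0005,0,0,-0.001,0,1],[-0.001,0,0,0,0,0,1],[-0.0005,0,0,0,0,0,1],[0,0,0,0,0,0,1],[0,0,0,0,0,0,1],[0,0,0,0,0,0,1],[0,0,0,0,0,0,1]]]'
python3 - <<'E'
from h import *
from station import ctrl
go((494,5.8,29.9),-.0305);print(ctrl.get_state()['wrist_torque'])
E
```

```text
time: 23.0
tool_pos: [495.5, 4.0, 30.0]
tool_rot: [[1.0, -0.031, 0.001], [-0.031, -1.0, -0.0], [0.001, -0.0, -1.0]]
contact_force: [-3.8, 5.5, -5.1]
opening: 27.1
gripper_force: 100.0
t 23.0 pos [495.5   4.   30. ] ang -0.0313 tilt [ 0.0011 -0.    ] F [-3.8  5.5 -5.1] open 27.1 grip 100.0
shift [-0.0016 -0.0018  0.0001] turn wz -0.0008
[1.0028972  1.04371591 0.03899497]
```

```bash
python3 -m inch '[[[0,0,0.0004,0,0,0,1],[0,0,0,0,0,0,1],[0,0,0,0,0,0,0],[0,0,0,0,0,0,-0.2],[0,0,0,0,0,0,-0.4],[0,0,0,0,0,0,-0.4],[0,0,-0.01,0,0,0,-0.4],[0,0,-0.02,0,0,0,-0.4]]]' 30
python3 -m inch '[[[0,0,-0.03,0,0,0,-0.4],[0,0,-0.03,0,0,0,-0.4],[0,0,-0.03,0,0,0,-0.4],[0,0,-0.03,0,0,0,-0.4],[0.03,0.01,0,0,0,-0.15,-0.4],[0.03,0.01,0,0,0,-0.15,-0.4],[0.03,0.01,0,0,0,-0.15,-0.4],[0,0,0,0,0,-0.15,-0.4]]]'
python3 - <<'E'
from h import *
from station import ctrl
go((627,-22.8,63),.57)
f=ctrl.grab_frame("top");np.savez("top9.npz",**f)
p=w2px(f,[[530,60,30]])[0].astype(int)
c=f["frame"][p[1]-48:p[1]+48,p[0]-60:p[0]+60,::-1];cv2.imwrite("pics/crop6.png",cv2.resize(c,None,fx=6,fy=6,interpolation=cv2.INTER_CUBIC))
E
python3 ang.py top9.npz
```

```text
time: 23.8
tool_pos: [499.0, 3.5, 62.1]
tool_rot: [[0.999, -0.032, 0.008], [-0.032, -0.999, -0.0], [0.008, -0.0, -1.0]]
contact_force: [0.3, 0.2, -0.8]
opening: 59.9
gripper_force: 0.0
time: 24.6
tool_pos: [594.2, -16.4, 183.9]
tool_rot: [[0.841, 0.542, 0.014], [0.542, -0.841, 0.001], [0.012, 0.007, -1.0]]
contact_force: [-0.5, -0.0, -0.1]
opening: 59.8
gripper_force: 0.0
t 24.6 pos [594.2 -16.4 183.9] ang 0.5724 tilt [0.0137 0.001 ] F [-0.5 -0.  -0.1] open 59.8 grip 0.0
shift [0.0227 0.0223 0.1214] turn wz 0.0024
face c [555.   58.5] dir [-0.0032  1.    ] ang -1.5676 len 62.8 3.1 44
blade c [537.7  84.5] dir [0.0342 0.9994] ang 1.5366 len 125.3 21.7 290
```

View pics/crop6.png

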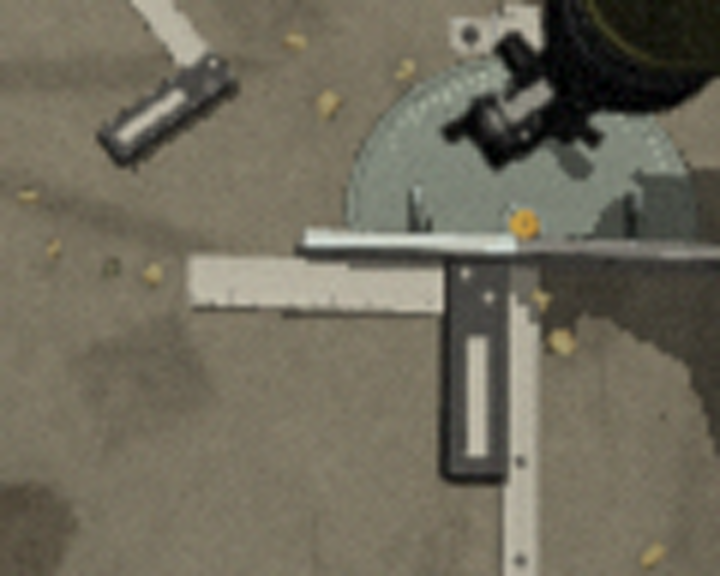

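The square lies in the corner: stock (475,370) against the bar, blade (190–445,285) under the face edge (305–515,240). I'll check the face and stock angles precisely before locking.

```bash
cat > ang2.py <<'E'
from h import *
import sys
f=load(sys.argv[1]);im=f["frame"].astype(int);g=im.mean(2)
o=w2px(f,[[530,60,30]])[0].astype(int)-[60,48]
# face strip: intensity-weighted row centroid per column (top strip above blade)
c0,c1=o[0]+53,o[0]+84;r0,r1=o[1]+35,o[1]+43
w=np.clip(g[r0:r1,c0:c1]-140,0,None);v=(w*np.arange(r0,r1)[:,None]).sum(0)/w.sum(0)
P=px2w(f,np.c_[np.arange(c0,c1),v],46.5);p=np.polyfit(P[:,1],P[:,0],1);print("face angle",-p[0],"res",(P[:,0]-np.polyval(p,P[:,1])).std())
show("slot",pca(big(roi(g>125,o[0]+76,o[1]+54,o[0]+83,o[1]+78)),f,24))
# blade near edge
e=[]
for u in range(o[0]+34,o[0]+72):
    col=g[o[1]+44:o[1]+58,u];k=np.where(col>130)[0][-1];e.append((u,o[1]+44+k+(col[k]-130)/(col[k]-col[k+1])))
P=px2w(f,e,13);p=np.polyfit(P[:,1],P[:,0],1);print("blade edge angle",-p[0],"res",(P[:,0]-np.polyval(p,P[:,1])).std())
E
python3 ang2.py top9.npz
python3 -c "
from h import *
print(load('top9.npz')['frame'].mean(2).astype(int)[0,0])
f=load('top9.npz');g=f['frame'].astype(int).mean(2);o=w2px(f,[[530,60,30]])[0].astype(int)-[60,48]
print(g[o[1]+36:o[1]+56,o[0]+48:o[0]+86:3].astype(int))"
```

```text
face angle -0.021123664930545093 res 0.35280642410711893
slot c [480.3   4.6] dir [-0.9996  0.0295] ang -0.0295 len 57.9 6.0 60
blade edge angle -0.032607754802542833 res 0.3934798499869605
150
[[110 113 108 103 123 125 126  73 119 125 124 125 138]
 [113 120 114  97 123 120 122  60 122 127 126 124 129]
 [116 169 164 143 126 119 120  74 127 136 125 124 130]
 [114 193 198 194 187 189 189 188 190 189 174 174 180]
 [115 196 202 197 197 199 199 196 196 195 194 193 200]
 [114  87  94  87  86  92  93 102 126 157 166 198 198]
 [114  55  54  47  55  56  57  53  63  64  76  91  93]
 [166 105  92  89  78  72  66  63  69  35  44  44  48]
 [173 164 163 161 104 102 105 102 102  64  72  63  64]
 [171 166 173 168 162 163 163 162 161  59 102  68  69]
 [171 171 171 173 171 172 170 168 174  61  79  72  69]
 [171 173 172 174 173 172 175 173 176  62  73  69  74]
 [173 171 171 173 171 170 168 171 178  64  65  96  76]
 [176 175 177 173 171 171 170 170 169  64  69 152  88]
 [159 170 169 174 172 177 169 176 175  63  71 107  89]
 [ 94 124 121 140 138 144 168 168 174  60  72  71  93]
 [ 65  78  76  80  80  83  89  88 108  66  74  67  86]
 [103 107 109 102 113 108 105 110 107  65  70  74  91]
 [109 110 118 111 110 116 108 120 109  64  70  69  96]
 [112 112 113 111 110 115 111 113 112  70  78  72  92]]
```

Fitted on its lower edge, the face top runs at about -0.034, against blade -0.033, stock -0.030 and bar about -0.031. So head, blade and bar agree. Now the T-handle.

```bash
python3 -c "
from h import *
from station import ctrl
go((629,-24.3,63),.57);print(np.round(ctrl.get_state()['joint_pos'],2))"
python3 -m inch '[[[0.01,0.015,0.02,0,-0.006,0,-0.4],[0.0108,0.016,0.02,0,-0.007,0,-0.4],[0,0,0.03,0,0,0,-0.4],[0,0,0.03,0,0,0,-0.4],[0,0,0.015,0,0,0,-0.4],[0,0,0.006,0,0,0,-0.4],[0,0,0,0,0,0,-0.4],[0,0,0,0,0,0,-0.4]]]'
python3 -c "
from h import *
go((629,-24.3,63),.57)"
```

```text
t 24.65 pos [592.4 -15.7 183.7] ang 0.5788 tilt [0.0117 0.001 ] F [-0.7 -0.6  0.4] open 59.8 grip 0.0
shift [0.0247 0.0265 0.1211] turn wz 0.0088
[ 0.55  0.3  -0.67  1.68  0.2   1.22 -1.16]
time: 25.45
tool_pos: [626.5, -30.9, 64.3]
tool_rot: [[0.843, 0.537, 0.002], [0.537, -0.843, -0.008], [-0.002, 0.008, -1.0]]
contact_force: [0.3, -1.1, -0.7]
opening: 59.7
gripper_force: 0.0
t 25.45 pos [626.5 -30.9  64.3] ang 0.5674 tilt [ 0.0025 -0.0078] F [ 0.3 -1.1 -0.7] open 59.7 grip 0.0
shift [ 0.0057 -0.0043  0.0013] turn wz -0.0026
```

```bash
python3 -m inch '[[[0.003,-0.002,0.001,0,0,0,-0.4],[0.0027,-0.0023,0,0,0,0,-0.4],[0,0,0,0,0,0,0],[0,0,0,0,0,0,0.3],[0,0,0,0,0,0,1],[0,0,0,0,0,0,1],[0,0,0,0,0,0,1],[0,0,0,0,0,0,1]]]' 30
python3 -c "
from h import *
from station import ctrl
go((629,-24.3,63),.57);print(ctrl.get_state()['wrist_torque'])"
```

```text
time: 26.25
tool_pos: [628.9, -25.7, 62.0]
tool_rot: [[0.844, 0.537, 0.002], [0.537, -0.844, -0.009], [-0.003, 0.009, -1.0]]
contact_force: [3.6, -4.3, 0.7]
opening: 17.2
gripper_force: 29.3
t 26.25 pos [628.9 -25.7  62. ] ang 0.5668 tilt [ 0.002  -0.0089] F [ 3.6 -4.3  0.7] open 17.2 grip 29.3
shift [ 0.0008 -0.0012 -0.001 ] turn wz -0.0032
[-0.87304321 -0.7735822  -0.02180434]
```

```bash
python3 -m inch '[[[0,-0.001,0,0,0,0,1],[0,0,0,0,0,0,1],[0,0,0,0,0,0,1],[0,0,0,0,0,0,1],[0,0,0,0,0,0,1],[0,0,0,0,0,0,1],[0,0,0,0,0,0,1],[0,0,0,0,0,0,1]]]' 60
python3 -c "
from h import *
from station import ctrl
go((629,-24.3,63),.57);print(ctrl.get_state()['wrist_torque'])"
```

```text
time: 27.05
tool_pos: [628.9, -25.7, 62.2]
tool_rot: [[0.844, 0.537, 0.003], [0.537, -0.844, -0.01], [-0.003, 0.01, -1.0]]
contact_force: [4.9, -5.4, 1.7]
opening: 15.7
gripper_force: 58.6
t 27.05 pos [628.9 -25.7  62.2] ang 0.5664 tilt [ 0.0031 -0.0097] F [ 4.9 -5.4  1.7] open 15.7 grip 58.6
shift [ 0.0008 -0.0011 -0.0008] turn wz -0.0036
[-1.10969038 -0.95958957  0.02250229]
```

```bash
python3 -m inch '[[[0,0.0015,0,0,0,0.06,1],[0,0.0005,0,0,0,0.1,1],[0,0,0,0,0,0.1,1],[0,0,0,0,0,0.1,1],[0,0,0,0,0,0.1,1],[0,0,0,0,0,0.1,1],[0,0,0,0,0,0.1,1],[0,0,0,0,0,0,1]]]' 80
python3 -c "
from h import *
from station import ctrl
go((629,-24.3,63),-.681);print(ctrl.get_state()['wrist_torque'])"
```

```text
time: 27.85
tool_pos: [628.7, -24.4, 62.2]
tool_rot: [[0.996, -0.092, 0.0], [-0.092, -0.996, -0.007], [0.001, 0.007, -1.0]]
contact_force: [0.5, -1.0, 3.9]
opening: 15.3
gripper_force: 78.3
t 27.85 pos [628.7 -24.4  62.2] ang -0.092 tilt [ 0.0005 -0.0069] F [ 0.5 -1.   3.9] open 15.3 grip 78.3
shift [ 0.0003 -0.0001 -0.0008] turn wz 0.589
[-0.12330076 -0.1457752  -0.02014461]
```

```bash
python3 -m inch '[[[0,0,0,0,0,0.1,1],[0,0,0,0,0,0.1,1],[0,0,0,0,0,0.1,1],[0,0,0,0,0,0.1,1],[0,0,0,0,0,0.1,1],[0,0,0,0,0,0.05,1],[0,0,0,0,0,0.03,1],[0,0,0,0,0,0,1]]]'
python3 -c "
from h import *
from station import ctrl
go((629,-24.3,63),-.681);print(ctrl.get_state()['wrist_torque'])"
```

```text
time: 28.65
tool_pos: [629.1, -23.3, 62.2]
tool_rot: [[0.784, -0.621, 0.001], [-0.621, -0.784, -0.005], [0.004, 0.003, -1.0]]
contact_force: [2.3, 3.1, 4.1]
opening: 14.9
gripper_force: 78.4
t 28.65 pos [629.1 -23.3  62.2] ang -0.6696 tilt [ 0.0014 -0.0054] F [2.3 3.1 4.1] open 14.9 grip 78.4
shift [ 0.0006  0.0008 -0.0008] turn wz 0.0114
[ 0.60787179 -0.37276086  0.05584377]
```

```bash
python3 -m inch '[[[0,0,0,0,0,0.02,1],[0,0,0,0,0,0.02,1],[0,0,0,0,0,0.02,1],[0,0,0,0,0,0,1],[0,0,0,0,0,0,1],[0,0,0,0,0,0,1],[0,0,0,0,0,0,1],[0,0,0,0,0,0,1]]]'
python3 -c "
from h import *
from station import ctrl
go((629,-24.3,63),-.681);print(ctrl.get_state()['wrist_torque'])"
```

```text
time: 29.45
tool_pos: [629.1, -23.2, 62.1]
tool_rot: [[0.745, -0.667, 0.002], [-0.667, -0.745, -0.005], [0.005, 0.003, -1.0]]
contact_force: [2.7, 4.0, 5.2]
opening: 15.3
gripper_force: 78.4
t 29.45 pos [629.1 -23.2  62.1] ang -0.7297 tilt [ 0.0016 -0.0053] F [2.7 4.  5.2] open 15.3 grip 78.4
shift [ 0.0006  0.0009 -0.0009] turn wz -0.0487
[ 0.84642997 -0.41365624  0.35397392]
```

```bash
python3 -m inch '[[[0,0,0,0,0,0.03,1],[0,0,0,0,0,0.03,1],[0,0,0,0,0,0.02,1],[0,0,0,0,0,0,1],[0,0,0,0,0,0,1],[0,0,0,0,0,0,1],[0,0,0,0,0,0,1],[0,0,0,0,0,0,1]]]' 100
python3 -c "
from h import *
from station import ctrl
go((629,-24.3,63),-.681);print(ctrl.get_state()['wrist_torque'])"
```

```text
time: 30.25
tool_pos: [629.3, -23.1, 62.3]
tool_rot: [[0.692, -0.722, 0.002], [-0.722, -0.692, -0.006], [0.006, 0.003, -1.0]]
contact_force: [2.0, 2.8, 6.1]
opening: 14.2
gripper_force: 99.7
t 30.25 pos [629.3 -23.1  62.3] ang -0.8067 tilt [ 0.002  -0.0061] F [2.  2.8 6.1] open 14.2 grip 99.7
shift [ 0.0007  0.001  -0.0007] turn wz -0.1257
[ 0.85453557 -0.4742994   1.18215124]
```

The moment has climbed to 1.2 N m, so the handle is against its stop. I'll ease off slightly, release and lift clear.

```bash
python3 -m inch '[[[0,0,0,0,0,-0.04,1],[0,0,0,0,0,-0.03,1],[0,0,0,0,0,0,1],[0,0,0,0,0,0,0.3],[0,0,0,0,0,0,0],[0,0,0,0,0,0,-0.4],[0,0,0,0,0,0,-0.4],[0,0,-0.01,0,0,0,-0.4]]]' 30
python3 -m inch '[[[0,0,-0.03,0,0,0,-0.4],[0,0,-0.03,0,0,0,-0.4],[0,0,-0.04,0,0,0,-0.4],[0,0,-0.04,0,0,0,-0.4],[0.01,0.045,0,0,0,0,-0.4],[0.01,0.045,0,0,0,0,-0.4],[0.01,0.045,0,0,0,0,-0.4],[0.01,0.045,0,0,0,0,-0.4]]]'
python3 -m inch '[[[0,0.045,0,0,0,0,-0.4],[0,0.045,0,0,0,0,-0.4],[0,0.04,0,0,0,0,-0.4],[0,0,0,0,0,0,-0.4],[0,0,0,0,0,0,-0.4],[0,0,0,0,0,0,-0.4],[0,0,0,0,0,0,-0.4],[0,0,0,0,0,0,-0.4]]]'
python3 - <<'E'
from h import *
from station import ctrl
go((629,-24.3,63),-.681)
f=ctrl.grab_frame("top");np.savez("top10.npz",**f)
p=w2px(f,[[530,60,30]])[0].astype(int)
c=f["frame"][p[1]-48:p[1]+48,p[0]-60:p[0]+60,::-1];cv2.imwrite("pics/crop7.png",cv2.resize(c,None,fx=6,fy=6,interpolation=cv2.INTER_CUBIC))
g=f["frame"].astype(int).mean(2);q=w2px(f,[[629,-24,71]])[0].astype(int)
show("handle",pca(big(roi(g<45,q[0]-11,q[1]-11,q[0]+12,q[1]+12)),f,71))
E
python3 ang2.py top10.npz
```

```text
time: 31.05
tool_pos: [626.9, -25.7, 70.1]
tool_rot: [[0.737, -0.676, -0.004], [-0.676, -0.737, -0.008], [0.002, 0.008, -1.0]]
contact_force: [-0.1, -0.2, -0.4]
opening: 59.6
gripper_force: 0.0
time: 31.85
tool_pos: [535.2, -185.3, 213.8]
tool_rot: [[0.737, -0.676, 0.001], [-0.676, -0.737, -0.008], [0.006, 0.005, -1.0]]
contact_force: [0.1, -0.2, -0.5]
opening: 59.7
gripper_force: 0.0
time: 32.65
tool_pos: [449.3, -278.4, 213.5]
tool_rot: [[0.739, -0.674, 0.0], [-0.674, -0.739, -0.007], [0.005, 0.005, -1.0]]
contact_force: [0.7, 1.0, 0.1]
opening: 59.4
gripper_force: 0.0
t 32.65 pos [ 449.3 -278.4  213.5] ang -0.7396 tilt [ 0.0001 -0.0071] F [0.7 1.  0.1] open 59.4 grip 0.0
shift [-0.0393 -0.3096  0.1487] turn wz -0.0586
handle c [619.6 -23.2] dir [-0.6183  0.786 ] ang -0.9043 len 69.6 48.8 115
face angle -0.018536155808313637 res 0.43632632111563646
slot c [480.3   4.6] dir [-0.9996  0.0295] ang -0.0295 len 57.9 6.0 60
blade edge angle -0.031700573639187615 res 0.4562101515950565
```

View pics/crop7.png

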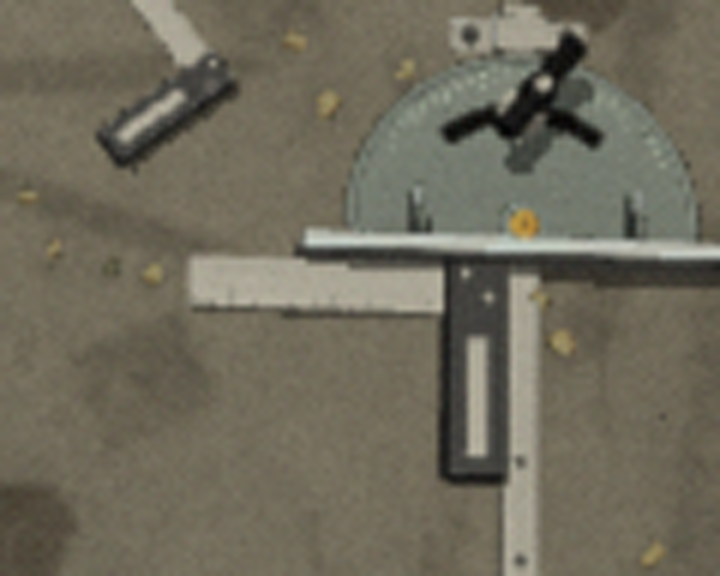

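The handle now runs from (575,40) to (510,130), about 0.65 rad clockwise of the bar. The square is still in the corner, and the whole face edge can be seen. I'll do a final angle check over the full face.

```bash
python3 - <<'E'
from h import *
f=load("top10.npz");g=f["frame"].astype(float).mean(2);o=w2px(f,[[530,60,30]])[0].astype(int)-[60,48]
e=[]
for u in range(o[0]+53,o[0]+124):
    col=g[o[1]+34:o[1]+46,u];k=np.where(col>150)[0]
    if len(k) and k[-1]<11: k=k[-1];e.append((u,o[1]+34+k+(col[k]-130)/(col[k]-col[k+1])))
P=px2w(f,e,46.5);p=np.polyfit(P[:,1],P[:,0],1)
for _ in range(3):
    r=abs(P[:,0]-np.polyval(p,P[:,1]));P=P[r<max(1.2,2*r.std())];p=np.polyfit(P[:,1],P[:,0],1)
print("face",-p[0],len(P),np.ptp(P[:,1]))
h=(g<48);v,u=np.nonzero(roi(h,o[0]+82,o[1]+4,o[0]+99,o[1]+17));W=px2w(f,np.c_[u,v],71)
c=W.mean(0);_,V=np.linalg.eigh(np.cov((W-c).T));print("handle half",np.arctan(V[1,1]/V[0,1]),len(u))
E
```

```text
face -0.028887077728869334 51 181.84496983187353
handle half -0.6892797735526353 47
```

Face at -0.029 against bar about -0.031 and stock -0.030 means the head is square. The handle at -0.69 against the expected -0.68 means the lock is tight. Handing in.

```bash
python3 -c "
from station import ctrl
print(ctrl.finish_job())"
```

```text
the job is handed in; nothing more can be done
None
```

The job is handed in: the head is square to the bar within what the camera can resolve (about 0.002 rad), the T-handle is turned to its stop, and the square lies flush against bar and head, with the robot clear at about 33 s.

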